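Set and lock the burner gas regulator

ROBOT

A 6-joint arm with a two-finger parallel gripper is mounted at the origin on the work surface. World frame = base frame: x ahead of the robot, y to its left, z up, the work surface at z = 0. Lengths are in m, angles in rad, forces in N, time in s.
With the tool pointing down it reaches from about 0.35 to 0.775 m from the base axis. Payload 7.3 kg.
Tool frame: the origin (TCP) lies on the centre line of the jaws, within the pads' length; the fingertips stand 25 mm ahead of it and the grasp point (between the pads) lies 6 mm ahead of it (tip_reach is the distance from the TCP to the fingertips, in m); x points along the fingers, y is the direction in which the jaws open and shut, and the axes are right-handed (so a half turn about x gives the same grasp; the last joint's range is limited). The gripper opens to 92 mm and grips with 3 to 60 N. Pads are 19 mm wide; open, the fingers measure 130 mm over their backs; the gripper's body (75 mm by 190 mm) begins 47 mm behind the grasp point.
Start: joints at [1.088, 0.342, 1.524, -0, 1.275, -0.146], TCP at [0.173, 0.496, 0.216] pointing down, gripper open.
Joint ranges: [-2.53, 2.53], [-0.77, 2.02], [0.04, 2.7], [-1, 4.14], [0.28, 2.66], [-3.11, 3.11]. Speed limits (rad/s): [2.57, 2.57, 3.14, 3.14, 3.14, 3.14].

INTERFACE

Orientations are given as a unit quaternion [w, x, y, z].
In Python, from plant import * gives the robot as it stands.
- The arm moves only by the tool carry_out, never from a script. Its argument "commands" is a list of rows, each a list of 3 entries, a list of its own where there are three numbers: the turn, a rotation vector about the tool's x, y, z in units of 5 degrees (1.0 is 5 degrees), then the shift along the tool's x, y, z in units of 100 mm (1.0 is 100 mm), then the opening, from 0 (shut) to 1 (fully open). A call has 1 to 10 rows; each row shifts and turns the commanded pose from where the row before left it, along the tool's axes as they then stand; what a row does not reach is not made up. A row lasts 1/12 s, in which the tool goes at most 41.7 mm and 7.16 degrees, less where a joint would pass 70% of its speed; a pose out of reach is approached as far as the arm can. A call with a number of a shift or a turn outside -1 to 1 is refused whole. A call with a gripper value outside its range is refused whole. The fingers move at their own pace and stop on an object; the grip force is fixed at half the most. Time passes only in rows, so rows that do not move let the fingers close. It gives the time, the measured TCP pose, the force and the opening at its end, in the units of the state.
- get_state(): the state, without advancing time (a new reading comes with each control period).
- capture(name): name is "side" or "top"; returns the picture (400x640x3 uint8, red, green, blue); there is no depth.
- camera_info(name): a dict with "fov_y" (degrees; the focal length in pixels is half the picture's height over the tangent of half this angle, whatever the lens; pixels are square), "cx", "cy" (the principal point, pixels), "k1" (the pictures are not rectified: a ray, as slopes to the right and down, at radius r is drawn at 1 + k1 r^2 times it, then the intrinsics apply), "R" (3x3) and "t" (3): a world point X has camera coordinates R X + t. Camera axes: x right, y down, z forward; pixel columns grow to the right and rows downward; lengths in m; the calibration is good to about 2 mm. A picture is of the moment at which its call begins. camera_info takes no time and is no camera call.
- finish_job(): hands the job in, once; it reports no verdict.
Trained networks look in the newest picture that a camera, given by its name, has taken for a name from the list of things; names that differ only in an ending like _2 or _b are one class to them, and where a whole thing is asked for, a point or a joint stands for the part that bears it (a point fixed in the world has none). Each returns a list of dicts, best first, with "confidence" (0 to 1); they miss things now and then, are a little off and sometimes report something else, mostly with a low value. They report only what shows in the picture. A call takes as long as a camera call.
- look_for(camera, thing): "box" ([left, top, right, bottom] as shares, 0 to 1, of the picture: columns of its width, rows of its height, round what is visible of it).
The state is a dict: "time_s": time; "q": joint angles; "qvel": joint speeds; "effort": joint torques, N m; "tool_pos": TCP position; "tool_rot": TCP orientation; "ft_force": force on the tool from outside, world axes, zero at the start; "torque": the same for the moment, N m; "finger_gap": finger opening in m.
Only numpy, scipy, OpenCV 4.12 (cv2) and the standard library are available. Lean on these libraries where they do the work, as an engineer would, in place of code of your own. Each camera call takes 0.05 s, during which the arm holds its last target. There are 200 camera calls.

TASK

Two regulators stand on the dental lab bench, gas with a yellow knob and air with a blue one. Turn the yellow gas knob clockwise until its pointer is at the green mark on the dial, then slide that regulator's clear lock cover fully home over the knob without disturbing the setting, and let go. Leave the blue air regulator's knob and lock as they are.

Things in the scene. Friction and masses are not known exactly. Their poses are not given: they have to be found in the camera images.
- gas_knob (a joint): angle (rad) of the yellow gas knob. Grows clockwise seen from above; starts 0 to 0.9, green mark (8 x 14 mm stripe on the dial) at 1.40, can turn 0 to 2.6 with no stop or click at the mark; light friction (0.04 N m), stays where left. At 0 the pointer points along its unit's -x (towards the robot at yaw 0), at 1.57 along the unit's +y.
- gas_knob_grip (a point): on the yellow knob's vertical axis, 52 mm above the bench; turns with the knob. Upright bar grip 42 mm long (this point's x), 14 mm thick, top 58 mm up, pointer (black line) at its -x end; round skirt 38 mm across, top 28 mm up. Fixed grey unit 92 x 225 (its y) x 20 mm, rails to 28 mm; knob 75 mm from unit centre towards +y. Unit yaw up to 0.2 rad; near and far unit may be swapped.
- gas_lock (a joint): travel (m) of the gas unit's clear lock cover with orange edges: starts 0 to 0.015, clear of the knob; 0.110 is fully home at its stop, knob centred under it; grows along the unit's +y. Friction about 1.5 N, stays where left. Hood 66 x 66 mm, top 65 mm above the bench, open on the knob's side.
- gas_lock_grip (a point): on the orange upright tab of the gas lock, 52 mm above the bench, 55 mm behind the hood's centre (towards unit -y). Tab 12 mm thick along the unit's x, 22 mm long along its y, top 64 mm above the bench. Axes are the unit's: +y is the sliding direction towards the knob, z up.
- air_pointer (a point): pointer end of the blue air knob, on top of its bar, 21 mm from the knob's axis, 58 mm above the bench. The air unit is identical but for its colour; its knob is to be left as it is.
- air_lock (a joint): travel (m) of the air unit's lock (same sense and friction as the gas lock); starts at 0, to be left there.

How it is judged:
On the way, in this order (a step that is already met when the one before it is completed fails the run):
1. the yellow knob's pointer is at the green mark while the lock is still clear of the knob (value of joint gas_knob between 1.2 and 1.6 rad and value of joint gas_lock below 0.03 m), for 0.2 s.
2. the gas lock is slid fully home with the knob still at the mark (value of joint gas_knob between 1.2 and 1.6 rad and value of joint gas_lock above 0.098 m), for 0.2 s.
At the end, for the whole second after the job is handed in: the yellow gas knob is within 0.2 rad of the green mark (1.2 to 1.6), the gas lock is within 12 mm of fully home (joint above 0.098), and both are at rest (all of step 2 and velocity of joint gas_lock between -0.01 and 0.01 m/s and velocity of joint gas_knob between -0.05 and 0.05 rad/s); the robot touches nothing.
It fails at once if the blue air knob is turned (pointer end moved more than 5 mm) (distance of air_pointer from where it was at the start of the episode above 0.005 m).
It fails at once if the blue air regulator's lock is moved by more than 15 mm (value of joint air_lock above 0.015 m).
It also fails if it takes over 48 s, if anything falls off the work surface, if the arm or the gripper's body presses on something with over 40 N, if the wrist force passes 120 N, or if a joint passes its speed limit or range.

## Working session

There is one attempt and no reset: what is moved stays moved. The work goes in short steps, Python scripts to look and compute and a tool call to move; the robot and the scene stay as the last step left them, time stands still between calls to the robot, and variables do not carry over. Pictures are saved under pics/ and viewed, about 8 in all and at most 12, crops included, and the job is handed in when it is done.

Besides the shell and the picture viewer there is one more tool, called after "Call:" as name(argument=value, ...) on one line, values as JSON. carry_out: Moves the arm, as the interface text tells. Shifts and turns lie within -1 to 1; 1 stands for 100 mm of shift or 5 degrees of turn. Its arguments: {"type":"object","properties":{"commands":{"type":"array","items":{"type":"array"}}},"required":["commands"]}

```bash
mkdir -p pics
cat > h.py <<'E'
from plant import *
import numpy as np, cv2
from scipy.spatial.transform import Rotation as Rn
def cam(n):
    i=camera_info(n); f=200/np.tan(np.radians(i["fov_y"])/2); return i,f
def ray2w(n,u,v,z):
    i,f=cam(n); d=np.array([(u-i["cx"])/f,(v-i["cy"])/f]); s=d.copy()
    for _ in range(20): s=d/(1+i["k1"]*(s@s))
    R=np.array(i["R"]);t=np.array(i["t"]); c=-R.T@t; r=R.T@np.array([s[0],s[1],1]); return c+r*(z-c[2])/r[2]
def w2p(n,X):
    i,f=cam(n); p=np.array(i["R"])@np.array(X)+np.array(i["t"]); s=p[:2]/p[2]; s=s*(1+i["k1"]*(s@s)); return np.array([i["cx"],i["cy"]])+f*s
def save(n,name,box=None,scale=1):
    im=capture(n)[:,:,::-1]
    if box: im=im[box[1]:box[3],box[0]:box[2]]
    cv2.imwrite(f"pics/{name}.png",cv2.resize(im,None,fx=scale,fy=scale,interpolation=cv2.INTER_CUBIC))
E
python3 - <<'E'
from h import *
s=get_state(); print(s["time_s"],s["tool_pos"],s["tool_rot"],s["finger_gap"],np.round(Rn.from_quat(s["tool_rot"],scalar_first=True).as_matrix(),3))
save("top","t0");save("side","s0")
for c in("top","side"):
  i,f=cam(c);print(c,f,-np.array(i["R"]).T@np.array(i["t"]))
  for n in("gas_knob_grip","gas_lock_grip","air_pointer"):
    for d in look_for(c,n)[:2]: print(c,n,round(d["confidence"],2),np.round(np.array(d["box"])*[640,400,640,400],1))
E
```

```text
0.0 [0.17330661 0.4951248  0.21493159] [ 0.69693698  0.11800457  0.69726693 -0.11904871] 0.09178795131208434 [[-0.001  0.331  0.944]
 [-0.001  0.944 -0.331]
 [-1.    -0.002 -0.   ]]
top 413.7598681662118 [ 0.44588962 -0.02464258  0.70589691]
top gas_knob_grip 0.69 [290.3 140.4 311.7 164.4]
top gas_lock_grip 0.63 [344.1 124.2 406.2 175.4]
top air_pointer 0.65 [344.1 126.2 408.6 174.7]
top air_pointer 0.6 [260.8 235.9 286.7 265.4]
side 482.0456456813355 [0.46839116 0.65288899 0.6061081 ]
side gas_knob_grip 0.97 [263.7 219.4 278.3 242.4]
side gas_lock_grip 0.96 [260.5 165.  306.2 211.6]
side air_pointer 0.76 [352.5 244.8 377.9 270.3]
```

View pics/t0.png

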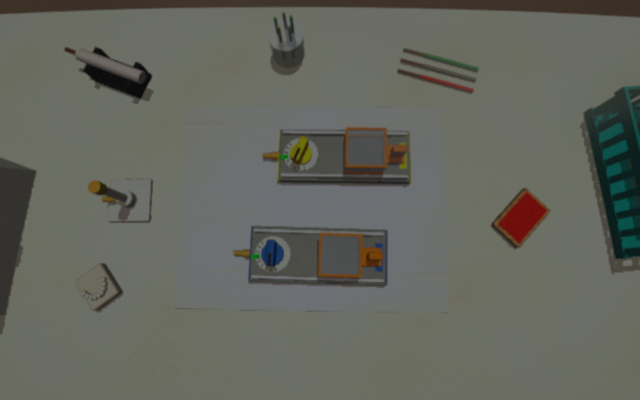

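View pics/s0.png

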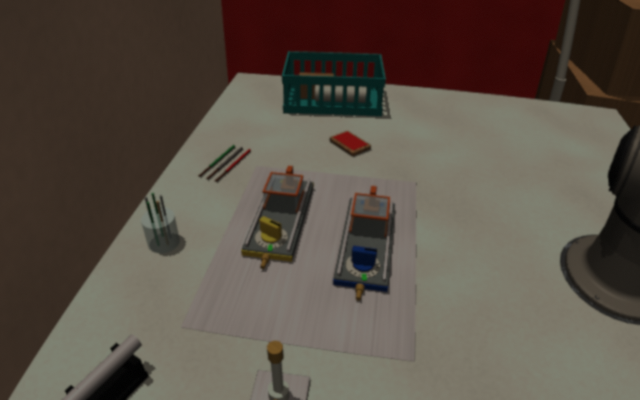

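The top picture shows the yellow gas unit on the far side, with its knob near (300,153) and its hood near (365,148). The blue unit is on the near side, with its knob near (270,254). Next I'll enlarge the gas unit.

Run:
```python
from h import *
im=capture("top")
cv2.imwrite("pics/t1.png",cv2.resize(im[115:195,255:420,::-1],None,fx=4.8,fy=4.8,interpolation=cv2.INTER_CUBIC))
# yellow bar
h=cv2.cvtColor(im,cv2.COLOR_RGB2HSV)
def blob(lo,hi,b):
    m=cv2.inRange(h,lo,hi); k=np.zeros_like(m); k[b[1]:b[3],b[0]:b[2]]=m[b[1]:b[3],b[0]:b[2]]; v,u=np.nonzero(k); return np.c_[u,v].astype(float)
for nm,lo,hi,b,z in(("green",(45,120,60),(75,255,255),(260,120,330,190),.028),("yel",(22,150,90),(34,255,255),(283,132,318,175),.05)):
    p=blob(lo,hi,b); print(nm,len(p),p.mean(0),ray2w("top",*p.mean(0),z))
# unit corners at side rails estimated later
for u,v in((278,129),(410,131),(410,184),(278,182)): print(u,v,ray2w("top",u,v,.02))
```

```text
green 33 [283.18181818 156.63636364] [0.6402176  0.04932293 0.028     ]
yel 242 [301.27272727 149.66115702] [0.64612607 0.01744797 0.05      ]
278 129 [0.69225959 0.06082045 0.02      ]
410 131 [ 0.69145279 -0.16869017  0.02      ]
410 184 [ 0.59723435 -0.16643388  0.02      ]
278 182 [0.59780587 0.05763926 0.02      ]
```

View pics/t1.png

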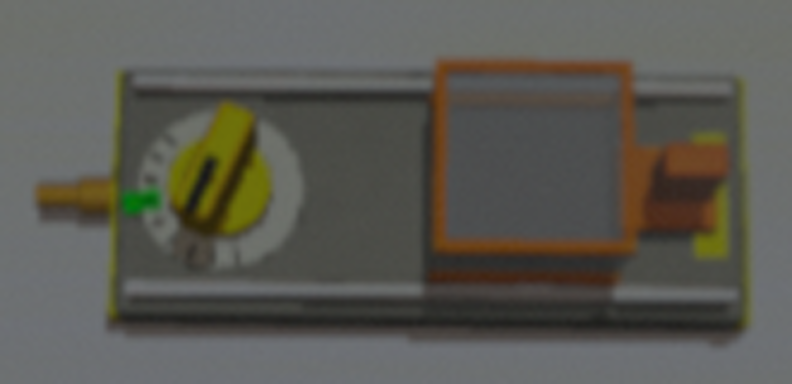

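The pointer is at about 0.38 rad, which matches the crop: the line runs from (213,160) to (193,208). The green mark at (139,202) fits 1.40 rad. Next I'll fit the unit pose and check it with an overlay.

Run:
```python
from h import *
from scipy.optimize import least_squares
im=capture("top"); S=4.8
px=lambda c:(np.array(c)+.5)/S-.5+np.array([255,115])
def W(p,l): c,s=np.cos(p[2]),np.sin(p[2]); return [p[0]+c*l[0]-s*l[1],p[1]+s*l[0]+c*l[1],l[2]]
obs=[((.046,.1125,.02),(120,70)),((.046,-.1125,.02),(745,78)),((-.046,-.1125,0),(745,325)),((-.046,.1125,0),(110,320))]
f=lambda p:np.concatenate([w2p("top",W(p,l))-px(c) for l,c in obs])
r=least_squares(f,[.645,-.054,0]); p=r.x; print(p,np.round(r.fun,1))
k=W(p,(0,.075,.058)); print("knob",k)
print("bar centre obs",ray2w("top",*px((217,164)),.058))
a=ray2w("top",*px((213,160)),.058);b=ray2w("top",*px((193,208)),.058);d=(b-a)[:2]
print("ptr",np.arctan2(d[1],-d[0])+p[2]); 
out=cv2.resize(im[115:195,255:420,::-1],None,fx=S,fy=S,interpolation=cv2.INTER_CUBIC)
out=cv2.convertScaleAbs(out,alpha=1.6)
T=lambda X:tuple(int(v) for v in (w2p("top",X)-[255,115]+.5)*S)
def poly(ls,col): cv2.polylines(out,[np.array([T(W(p,l)) for l in ls])],True,col,1)
for z in(0,.02): poly([(sx*.046,sy*.1125,z) for sx,sy in((1,1),(1,-1),(-1,-1),(-1,1))],(255,0,0))
th=.38
poly([(-np.cos(th)*u-np.sin(th)*v,.075+np.sin(th)*u-np.cos(th)*v,.058) for u,v in((.021,.007),(.021,-.007),(-.021,-.007),(-.021,.007))],(0,0,255))
for q in(0,.01):
  hc=-.035+q; poly([(sx*.033,hc+sy*.033,.065) for sx,sy in((1,1),(1,-1),(-1,-1),(-1,1))],(255,0,255))
  poly([(sx*.006,hc-.055+sy*.011,.064) for sx,sy in((1,1),(1,-1),(-1,-1),(-1,1))],(255,0,255))
cv2.imwrite("pics/t2.png",out)
```

```text
[ 0.64794867 -0.05493772  0.00075005] [ 0.3 -1.  -0.6 -1.3 -1.6  1.4  1.9  1. ]
knob [np.float64(0.647892414771778), np.float64(0.020062260744715142), 0.058]
bar centre obs [0.64516376 0.01934861 0.058     ]
ptr 0.35959627740194117
```

View pics/t2.png

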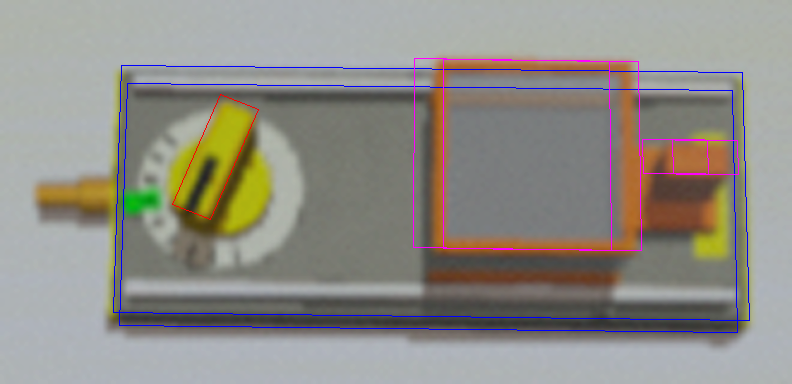

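Call:
carry_out(commands=[[[0,0,0],[0,-0.146,0.302],0.55],[[0,0,0],[0,-0.146,0.302],0.55],[[0,0,0],[0,-0.146,0.302],0.55],[[0,0,0],[0,-0.146,0.302],0.55],[[0,0,0],[0,-0.146,0.302],0.55],[[0,0,0],[0,-0.146,0.302],0.55],[[0,0,0],[0,-0.146,0.302],0.55],[[0,0,0],[0,-0.146,0.302],0.55],[[0,0,0],[0,-0.146,0.302],0.55],[[0,0,0],[0,-0.146,0.302],0.55]])

```text
time_s: 1.33
tool_pos: [0.4113, 0.2566, 0.2158]
tool_rot: [0.697, 0.119, 0.697, -0.118]
ft_force: [0.4, 0.5, 0.2]
finger_gap: 0.0505
```

Call:
carry_out(commands=[[[0,0,0],[0,-0.146,0.302],0.55],[[0,0,0],[0,-0.146,0.302],0.55],[[0,0,0],[0,-0.146,0.302],0.55],[[0,0,0],[0,-0.146,0.302],0.55],[[0,0,0],[0,-0.146,0.302],0.55],[[0,0,0],[0,-0.146,0.302],0.55],[[0,0,0],[0,-0.146,0.302],0.55],[[0,0,0],[0,-0.146,0.302],0.55],[[0,0,0],[0,-0.146,0.302],0.55],[[0.5,0,0],[0,0,0],0.55]])

```text
time_s: 2.17
tool_pos: [0.6266, 0.0391, 0.2146]
tool_rot: [0.695, 0.135, 0.693, -0.136]
ft_force: [-1.3, 0.5, -0.7]
finger_gap: 0.0504
```

```bash
cat > go.py <<'E'
from h import *
import sys
x,y,z,a=map(float,sys.argv[1:5]); s=get_state()
R=Rn.from_quat(s["tool_rot"],scalar_first=True); M=R.as_matrix()
T=np.array([[0,np.cos(a),0],[0,np.sin(a),0],[-1,0,0]]); T[:,2]=np.cross(T[:,0],T[:,1])
print("t",round(s["time_s"],2),"pos",np.round(s["tool_pos"],4),"F",np.round(s["ft_force"],1),"gap",round(s["finger_gap"],4),"yaw",round(np.arctan2(M[1,1],M[0,1]),3),"q",np.round(s["q"],2))
print("shift units",np.round(M.T@(np.array([x,y,z])-s["tool_pos"])*10,3),"turn units",np.round(np.degrees(Rn.from_matrix(M.T@T).as_rotvec())/5,2))
E
python3 go.py .646 .0195 .09 1.19
```

```text
t 2.17 pos [0.6266 0.0391 0.2146] F [-1.3  0.5 -0.7] gap 0.0504 yaw 1.186 q [-0.06  0.53  1.22 -0.    1.39 -1.24]
shift units [ 1.247 -0.108  0.251] turn units [-0.04  0.02  0.01]
```

Call:
carry_out(commands=[[[0,0,0],[0.2,-0.054,0.125],0.55],[[0,0,0],[0.35,-0.054,0.126],0.55],[[0,0,0],[0.35,0,0],0.55],[[0,0,0],[0.35,0,0],0.55],[[0,0,0],[0,0,0],0.55]])

```text
time_s: 2.58
tool_pos: [0.6381, 0.0248, 0.0829]
tool_rot: [0.689, 0.133, 0.699, -0.134]
ft_force: [-1.4, 0.2, -0.8]
finger_gap: 0.0503
```

```bash
python3 go.py .646 .0195 .059 1.19
python3 - <<'E'
from h import *
save("side","s1",(200,130,360,290),4)
s=get_state();print(w2p("side",[.646,.0195,.058]),w2p("side",np.array(s["tool_pos"])-[0,0,.025]))
E
```

```text
t 2.58 pos [0.6381 0.0248 0.0829] F [-1.4  0.2 -0.8] gap 0.0503 yaw 1.19 q [-0.08  0.67  1.34  0.    1.14 -1.27]
shift units [ 0.238 -0.018  0.097] turn units [-0.   -0.15  0.05]
[271.81819164 219.86128236] [274.28815339 220.41296285]
```

View pics/s1.png

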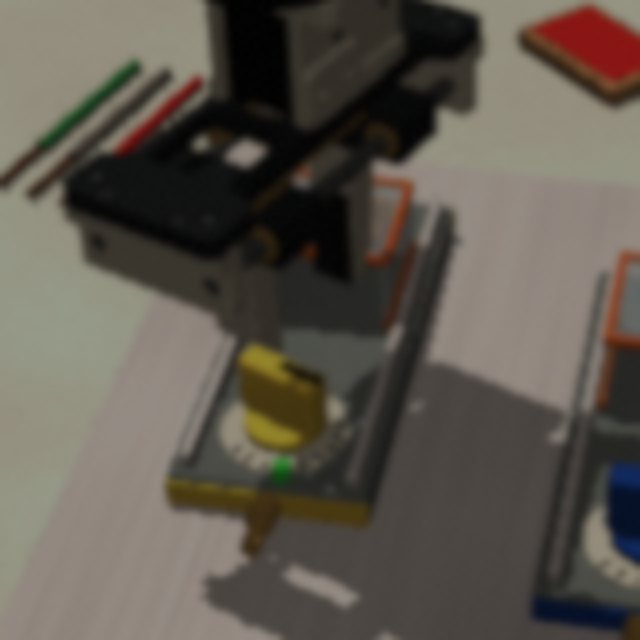

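The picture shows the open jaws apparently still above and behind the yellow bar (bar top near crop (285,365)). I'll let the arm settle and compare where the tips should be.

Call:
carry_out(commands=[[[0,0,0],[0,0,0],0.55],[[0,0,0],[0,0,0],0.55]])

```text
time_s: 2.8
tool_pos: [0.6444, 0.0248, 0.0936]
tool_rot: [0.696, 0.134, 0.693, -0.133]
ft_force: [0.8, 0.2, 0.8]
finger_gap: 0.0502
```

```bash
python3 go.py .646 .0195 .059 1.19
python3 - <<'E'
from h import *
im=capture("side")[:,:,::-1]; s=get_state(); M=Rn.from_quat(s["tool_rot"],scalar_first=True).as_matrix(); p=np.array(s["tool_pos"])
out=cv2.convertScaleAbs(cv2.resize(im[130:290,200:360],None,fx=4,fy=4,interpolation=cv2.INTER_CUBIC),alpha=1.5)
for sg in(1,-1):
  for d in(.025,.044):
    for w in (-.0095,.0095):
      q=w2p("side",p+M@[.025,sg*d,w]); cv2.circle(out,tuple(int(v) for v in (q-[200,130]+.5)*4),3,(0,0,255) if sg>0 else (255,0,0),-1)
cv2.imwrite("pics/s2.png",out)
E
```

```text
t 2.8 pos [0.6444 0.0248 0.0936] F [0.8 0.2 0.8] gap 0.0502 yaw 1.191 q [-0.08  0.66  1.33  0.    1.14 -1.27]
shift units [ 0.346 -0.044  0.033] turn units [ 0.01  0.05 -0.02]
```

View pics/s2.png

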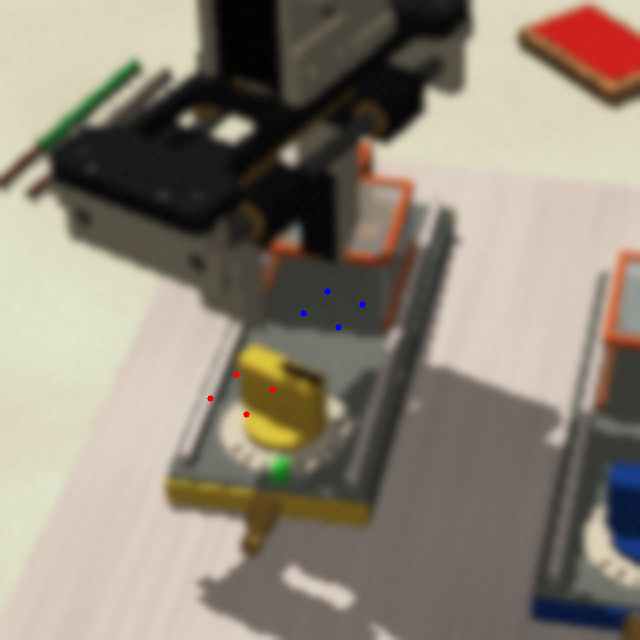

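The fingertips are drawn about 20 px higher in the side image than the reported pose predicts. I'll check this from the top before going down.

Run:
```python
from h import *
im=capture("top")[:,:,::-1]; s=get_state(); M=Rn.from_quat(s["tool_rot"],scalar_first=True).as_matrix(); p=np.array(s["tool_pos"])
print(p,s["time_s"],[k for k in s])
a=cv2.convertScaleAbs(cv2.resize(im[100:220,240:400],None,fx=4,fy=4,interpolation=cv2.INTER_CUBIC),alpha=1.8)
for sg in(1,-1):
  for d in(.025,.044):
    for w in (-.0095,.0095):
      for h_,c in((.025,(0,0,255)),(-.041,(255,0,0))):
        q=w2p("top",p+M@[h_,sg*d,w]); cv2.circle(a,tuple(int(v) for v in (q-[240,100]+.5)*4),3,c,-1)
for u in(-.0375,.0375):
  for v in(-.095,.095):
    q=w2p("top",p+M@[-.041,v,u]); cv2.circle(a,tuple(int(x) for x in (q-[240,100]+.5)*4),4,(0,255,0),-1)
cv2.imwrite("pics/t3.png",a)
```

```text
[0.6442183  0.02482757 0.09352117] 2.9 ['time_s', 'q', 'qvel', 'effort', 'tool_pos', 'tool_rot', 'ft_force', 'torque', 'finger_gap']
```

View pics/t3.png

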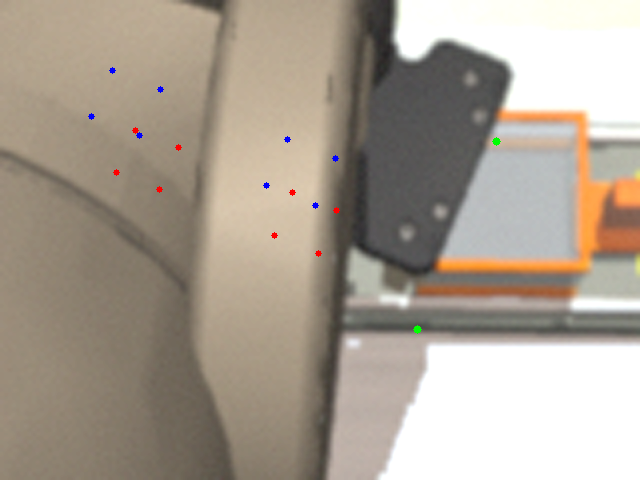

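The body end appears at about (472,171) in the crop against a predicted (456,235). With the side view, this suggests the hand is about 20 mm higher than reported, unless I'm misreading the body. The reported height is the lower of the two, so going down to 0.062 is safe either way. I'll look again there.

Call:
carry_out(commands=[[[0,0,0],[0.1,-0.022,0.017],0.55],[[0,0,0],[0.11,-0.022,0.017],0.55],[[0,0,0],[0.11,0,0],0.55],[[0,0,0],[0,0,0],0.55],[[0,0,0],[0,0,0],0.55]])

```text
time_s: 3.32
tool_pos: [0.6433, 0.0194, 0.0571]
tool_rot: [0.693, 0.134, 0.695, -0.134]
ft_force: [-0.9, -0.1, -0.0]
finger_gap: 0.0508
```

```bash
python3 go.py .646 .0195 .059 1.19
python3 - <<'E'
from h import *
im=capture("side")[:,:,::-1]; s=get_state(); M=Rn.from_quat(s["tool_rot"],scalar_first=True).as_matrix(); p=np.array(s["tool_pos"]);print(p)
out=cv2.convertScaleAbs(cv2.resize(im[150:270,210:330],None,fx=5,fy=5,interpolation=cv2.INTER_CUBIC),alpha=1.5)
def dot(v,c):
  q=w2p("side",p+M@v); cv2.circle(out,tuple(int(v) for v in (q-[210,150]+.5)*5),3,c,-1)
for sg in(1,-1):
  for d in(.025,.044):
    for w in (-.0095,.0095): dot([.025,sg*d,w],(0,0,255) if sg>0 else (255,0,0))
for w in(-.0375,.0375): dot([-.041,.095,w],(0,255,0))
cv2.imwrite("pics/s3.png",out)
E
```

```text
t 3.32 pos [0.6433 0.0194 0.0571] F [-0.9 -0.1 -0. ] gap 0.0508 yaw 1.19 q [-0.09  0.71  1.36  0.    1.08 -1.28]
shift units [-0.019  0.011  0.025] turn units [ 0.   -0.03  0.01]
[0.64389766 0.01942207 0.05794786]
```

View pics/s3.png

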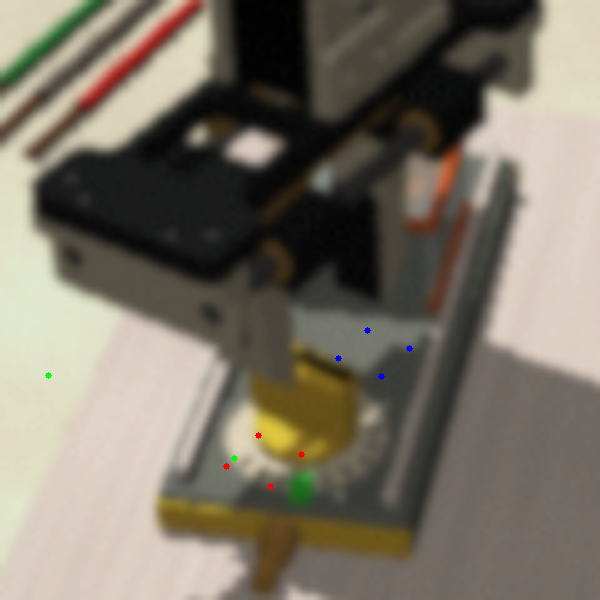

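The near fingertip shows at about crop (265,377), beside the top of the bar, and the far tip at about (370,302). I'll work out the heights these imply.

Run:
```python
from h import *
for (u,v),y in (((263,225.4),.0515),((284,210.4),-.0125)):
  a=ray2w("side",u,v,0);b=ray2w("side",u,v,.1); t=(y-a[1])/(b[1]-a[1]); print(a+t*(b-a))
  for z in(.03,.045,.06): print(z,ray2w("side",u,v,z))
# top view: body end corners in pic t3 
for c in((512,70),(432,272)):
  for z in(.135,.155,.175): print(c,z,ray2w("top",c[0]/4+240,c[1]/4+100,z))
```

```text
[0.65315675 0.0515     0.07100698]
0.03 [0.66731609 0.00541311 0.03      ]
0.045 [0.66213673 0.02227129 0.045     ]
0.06 [0.65695736 0.03912948 0.06      ]
[ 0.63100525 -0.0125      0.05626692]
0.03 [ 0.63877363 -0.04428684  0.03      ]
0.045 [ 0.63433742 -0.02613463  0.045     ]
0.06 [ 0.6299012  -0.00798242  0.06      ]
(512, 70) 0.135 [ 0.66996969 -0.08388477  0.135     ]
(512, 70) 0.155 [ 0.66211958 -0.08180936  0.155     ]
(512, 70) 0.175 [ 0.65426947 -0.07973396  0.175     ]
(432, 272) 0.135 [ 0.59391258 -0.05502231  0.135     ]
(432, 272) 0.155 [ 0.58872695 -0.05395803  0.155     ]
(432, 272) 0.175 [ 0.58354133 -0.05289375  0.175     ]
```

By image the tips are near z≈0.06, about 30 mm higher than the pose implies. Closing the jaws here will settle it: a 14 mm gap means they're on the bar, and about 0 means they're above it.

Call:
carry_out(commands=[[[0,0,0],[0,0,0],0],[[0,0,0],[0,0,0],0],[[0,0,0],[0,0,0],0],[[0,0,0],[0,0,0],0],[[0,0,0],[0,0,0],0],[[0,0,0],[0,0,0],0]])

```text
time_s: 3.87
tool_pos: [0.6443, 0.0194, 0.0588]
tool_rot: [0.694, 0.134, 0.694, -0.134]
ft_force: [0.0, -0.2, -0.3]
finger_gap: 0.0154
```

```bash
python3 go.py .646 .0195 .059 1.19
python3 - <<'E'
from h import *
im=capture("side")[:,:,::-1]
cv2.imwrite("pics/s4.png",cv2.convertScaleAbs(cv2.resize(im[170:260,230:320],None,fx=6.6,fy=6.6,interpolation=cv2.INTER_CUBIC),alpha=1.6))
E
```

```text
t 3.87 pos [0.6443 0.0194 0.0588] F [ 0.  -0.2 -0.3] gap 0.0154 yaw 1.19 q [-0.09  0.7   1.36  0.    1.08 -1.28]
shift units [-0.002  0.007  0.016] turn units [ 0.  0. -0.]
```

Call:
carry_out(commands=[[[0,0,0],[0,0,0],0],[[0,0,0],[0,0,0],0],[[0,0,0],[0,0,0],0]])

```text
time_s: 4.17
tool_pos: [0.6442, 0.0194, 0.0586]
tool_rot: [0.694, 0.134, 0.694, -0.134]
ft_force: [0.8, 0.7, -0.0]
finger_gap: 0.0003
```

```bash
python3 go.py .646 .0195 .059 1.19
python3 - <<'E'
from h import *
im=capture("side")[:,:,::-1]
cv2.imwrite("pics/s4.png",cv2.convertScaleAbs(cv2.resize(im[170:260,230:320],None,fx=6.6,fy=6.6,interpolation=cv2.INTER_CUBIC),alpha=1.6))
E
```

```text
t 4.17 pos [0.6442 0.0194 0.0586] F [ 0.8  0.7 -0. ] gap 0.0003 yaw 1.19 q [-0.09  0.7   1.36  0.    1.08 -1.28]
shift units [-0.004  0.007  0.017] turn units [ 0. -0. -0.]
```

View pics/s4.png

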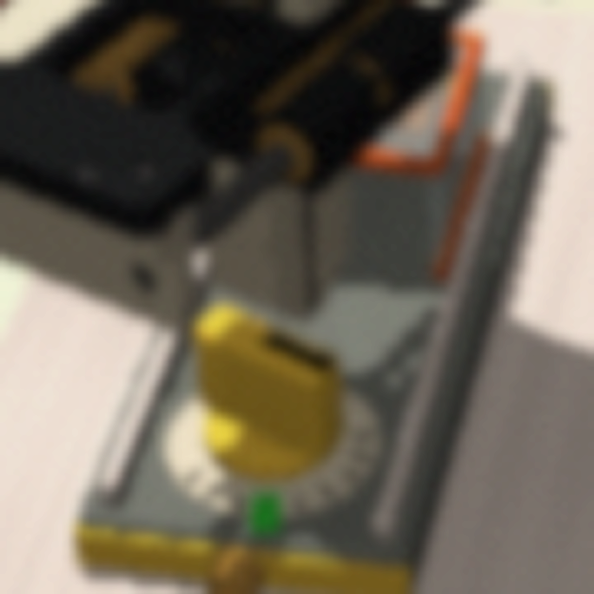

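The jaws closed to 0 above the bar, and the knob hasn't moved. The front-right corner of the closed fingers is at crop (308,312), and I'll solve its height.

Run:
```python
from h import *
u,v=308/6.6+230,312/6.6+170
for z in(.03,.04,.05,.06,.07,.08): print(z,ray2w("side",u,v,z))
s=get_state(); print(w2p("side",[.6426,.0405,.034]),(u,v))
```

```text
0.03 [ 0.64789645 -0.02180708  0.03      ]
0.04 [ 0.64478063 -0.01009581  0.04      ]
0.05 [0.6416648  0.00161547 0.05      ]
0.06 [0.63854897 0.01332674 0.06      ]
0.07 [0.63543315 0.02503802 0.07      ]
0.08 [0.63231732 0.0367493  0.08      ]
[271.55269956 238.02430906] (276.6666666666667, 217.27272727272728)
```

The side ray alone can't separate a height offset from a y offset. I'll triangulate one feature seen in both views, the far plate of the gripper, using a single composite picture.

Run:
```python
from h import *
t=capture("top")[:,:,::-1];s=capture("side")[:,:,::-1]
f=lambda im,b,k:cv2.convertScaleAbs(cv2.resize(im[b[1]:b[3],b[0]:b[2]],None,fx=k,fy=k,interpolation=cv2.INTER_CUBIC),alpha=1.8)
a=f(t,(300,90,400,190),4); b=f(s,(230,120,330,220),4)
cv2.imwrite("pics/c1.png",np.hstack([a,b]))
```

```text
(no output)
```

View pics/c1.png

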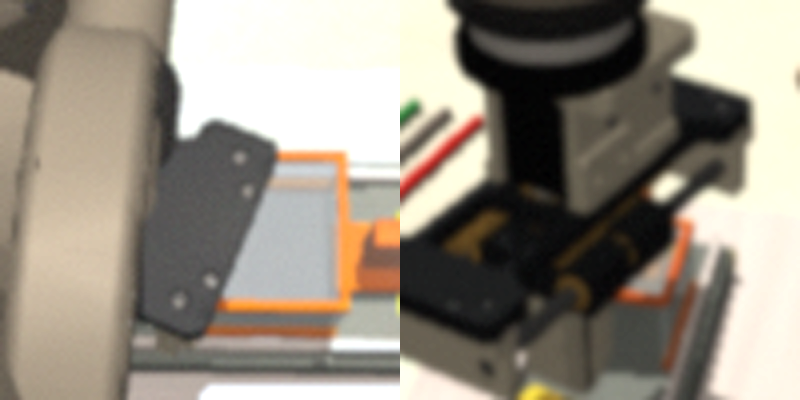

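The four plate screws show in the top half at (240,157), (248,191), (210,281) and (179,300). The small-x pair also shows in the side half, near (727,106) and (722,130), so I'll triangulate with those.

Run:
```python
from h import *
def line(n,u,v): a=ray2w(n,u,v,0.);b=ray2w(n,u,v,.2); return a,(b-a)/np.linalg.norm(b-a)
def tri(pt,ps):
    L=[line("top",pt[0]/4+300,pt[1]/4+90),line("side",(ps[0]-400)/4+230,ps[1]/4+120)]
    A=sum(np.eye(3)-np.outer(d,d) for _,d in L); b=sum((np.eye(3)-np.outer(d,d))@a for a,d in L); X=np.linalg.solve(A,b)
    return X,[np.linalg.norm(np.cross(X-a,d)) for a,d in L]
s=get_state(); p=np.array(s["tool_pos"]); M=Rn.from_quat(s["tool_rot"],scalar_first=True).as_matrix()
for a,b in(((210,281),(727,106)),((179,300),(722,130)),((205,335),(747,112))):
    X,e=tri(a,b); print(X,np.round(e,4),"tool",np.round(M.T@(X-p),4))
# all four screws by top at plate height
for z in(.14,.16,.18): 
    c=np.array([M.T@(ray2w("top",u/4+300,v/4+90,z)-p) for u,v in((240,157),(248,191),(210,281),(179,300))]); print(z,np.round(c,4)[:, 1:].tolist())
```

```text
[ 0.5919616  -0.05910892  0.16935579] [0.0037 0.0037] tool [-0.1108 -0.0923 -0.0193]
[ 0.5898761 -0.0491448  0.1623665] [0.001 0.001] tool [-0.1038 -0.0838 -0.025 ]
[ 0.57857565 -0.05770044  0.1669599 ] [0.0008 0.0008] tool [-0.1084 -0.0959 -0.0323]
0.14 [[-0.0825, 0.0393], [-0.0898, 0.0286], [-0.0896, -0.0075], [-0.0821, -0.0181]]
0.16 [[-0.0836, 0.032], [-0.0907, 0.0216], [-0.0905, -0.0131], [-0.0833, -0.0234]]
0.18 [[-0.0847, 0.0247], [-0.0915, 0.0147], [-0.0914, -0.0188], [-0.0844, -0.0287]]
```

Both views agree with the reported x and y: the screws are symmetric about the tool at z≈0.17. So only the height is off, and the tips are at or above 0.058. Going down 20 mm with the jaws open is safe, and then I'll close to test.

Call:
carry_out(commands=[[[0,0,0],[0,0,0],0.5],[[0,0,0],[0,0,0],0.5],[[0,0,0],[0,0,0],0.5],[[0,0,0],[0,0,0],0.5],[[0,0,0],[0,0,0],0.5],[[0,0,0],[0.05,0,0.016],0.5],[[0,0,0],[0.05,0,0],0.5],[[0,0,0],[0.05,0,0],0.5],[[0,0,0],[0.05,0,0],0.5],[[0,0,0],[0,0,0],0.5]])

```text
time_s: 5.15
tool_pos: [0.6447, 0.0189, 0.0369]
tool_rot: [0.693, 0.134, 0.695, -0.134]
ft_force: [-0.4, 0.1, 0.4]
finger_gap: 0.0462
```

Call:
carry_out(commands=[[[0,0,0],[0,0,0],0],[[0,0,0],[0,0,0],0],[[0,0,0],[0,0,0],0],[[0,0,0],[0,0,0],0],[[0,0,0],[0,0,0],0],[[0,0,0],[0,0,0],0],[[0,0,0],[0,0,0],0],[[0,0,0],[0,0,0],0]])

```text
time_s: 5.82
tool_pos: [0.6468, 0.0216, 0.039]
tool_rot: [0.695, 0.135, 0.694, -0.132]
ft_force: [3.7, 10.0, -2.7]
finger_gap: 0.0133
```

```bash
python3 go.py .646 .0195 .059 1.19
```

```text
t 5.82 pos [0.6468 0.0216 0.039 ] F [ 3.7 10.  -2.7] gap 0.0133 yaw 1.191 q [-0.09  0.73  1.37  0.    1.04 -1.28]
shift units [-0.2   -0.021  0.   ] turn units [ 0.01  0.02 -0.05]
```

The gap of 13 mm with a 10 N side load means the bar is gripped with a slight sideways offset. I'll relieve the offset by 3 mm and then turn clockwise by 1.0 rad (11.46 units).

Call:
carry_out(commands=[[[0,0,0],[0,0.02,0],0],[[0,0,0],[0,0.015,0],0],[[0.5,0,0],[0,0,0],0],[[0.8,0,0],[0,0,0],0],[[0.9,0,0],[0,0,0],0],[[0.9,0,0],[0,0,0],0],[[0.9,0,0],[0,0,0],0],[[0.9,0,0],[0,0,0],0],[[0.9,0,0],[0,0,0],0],[[0,0,0],[0,0,0],0]])

```text
time_s: 6.65
tool_pos: [0.6474, 0.0225, 0.039]
tool_rot: [0.639, 0.305, 0.638, -0.304]
ft_force: [0.4, 3.0, 1.0]
finger_gap: 0.0133
```

```bash
python3 go.py .646 .0225 .039 0.19
```

```text
t 6.65 pos [0.6474 0.0225 0.039 ] F [0.4 3.  1. ] gap 0.0133 yaw 0.681 q [-0.08  0.73  1.37  0.    1.04 -0.77]
shift units [ 0.    -0.011 -0.009] turn units [ 5.63 -0.   -0.02]
```

Call:
carry_out(commands=[[[0.8,0,0],[0,0,0],0],[[0.9,0,0],[0,0,0],0],[[0.9,0,0],[0,0,0],0],[[0.9,0,0],[0,0,0],0],[[0.9,0,0],[0,0,0],0],[[0.8,0,0],[0,0,0],0],[[0.4,0,0],[0,0,0],0],[[0,0,0],[0,0,0],0],[[0,0,0],[0,0,0],0]])

```text
time_s: 7.4
tool_pos: [0.6481, 0.0229, 0.039]
tool_rot: [0.547, 0.449, 0.546, -0.447]
ft_force: [3.8, 4.7, -0.7]
finger_gap: 0.0136
```

```bash
python3 go.py .6474 .0225 .039 0.19
```

```text
t 7.4 pos [0.6481 0.0229 0.039 ] F [ 3.8  4.7 -0.7] gap 0.0136 yaw 0.198 q [-0.08  0.73  1.37  0.    1.04 -0.28]
shift units [ 0.    -0.008  0.002] turn units [ 0.09 -0.01 -0.03]
```

Call:
carry_out(commands=[[[0,0,0],[0,0,0],0.5],[[0,0,0],[0,0,0],0.5],[[0,0,0],[0,0,0],0.5],[[0,0,0],[0,0,0],0.5],[[0,0,0],[0,0,0],0.5],[[0,0,0],[-0.2,0,0],0.5],[[0,0,0],[-0.3,0,0],0.5],[[0,0,0],[-0.3,0,0],0.5],[[0,0,0],[-0.1,0,0],0.5],[[0,0,0],[0,0,0],0.5]])

```text
time_s: 8.23
tool_pos: [0.6488, 0.0218, 0.1321]
tool_rot: [0.548, 0.45, 0.545, -0.447]
ft_force: [-0.1, 0.5, 0.4]
finger_gap: 0.0459
```

```bash
python3 go.py .649 -.139 .129 0.0
python3 - <<'E'
from h import *
for n in("gas_lock_grip","gas_knob_grip"):
  for c in("top","side"):
    capture(c)
    for d in look_for(c,n)[:2]: print(c,n,round(d["confidence"],2),np.round(np.array(d["box"])*[640,400,640,400],1))
im=capture("side")
cv2.imwrite("pics/s5.png",cv2.convertScaleAbs(cv2.resize(im[155:285,220:350,::-1],None,fx=4.6,fy=4.6,interpolation=cv2.INTER_CUBIC),alpha=1.6))
E
```

```text
t 8.23 pos [0.6488 0.0218 0.1321] F [-0.1  0.5  0.4] gap 0.0459 yaw 0.196 q [-0.08  0.63  1.27 -0.    1.23 -0.28]
shift units [ 0.032 -0.311  1.578] turn units [ 2.24  0.01 -0.07]
top gas_lock_grip 0.6 [342.9 127.2 405.5 176. ]
side gas_lock_grip 0.85 [260.4 172.7 305.5 212.2]
side gas_knob_grip 0.85 [261.7 213.1 279.8 242. ]
side gas_knob_grip 0.21 [350.8 185.7 394.7 236.3]
```

View pics/s5.png

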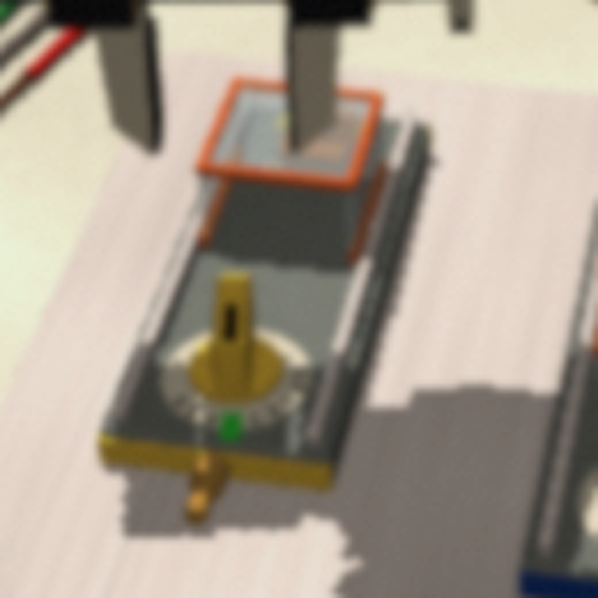

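The pointer is now towards the green mark: the bar is at crop (235,320) and the mark at (230,427). Jaw yaw gives a knob angle of about 1.37. Next I'll move over the lock tab at about (0.649, -0.139).

Call:
carry_out(commands=[[[0,0,0],[0,-0.051,0.258],0.5],[[0,0,0],[0,-0.052,0.264],0.5],[[0,0,0],[0,-0.052,0.264],0.5],[[0,0,0],[0,-0.052,0.264],0.5],[[0,0,0],[0,-0.052,0.264],0.5],[[0,0,0],[0,-0.052,0.264],0.5],[[0.75,0,0],[0,0,0],0.5],[[0.75,0,0],[0,0,0],0.5],[[0.75,0,0],[0,0,0],0.5],[[0,0,0],[0,0,0],0.5]])

```text
time_s: 9.52
tool_pos: [0.647, -0.1391, 0.1281]
tool_rot: [-0.499, -0.501, -0.499, 0.501]
ft_force: [-0.2, 0.4, -0.5]
finger_gap: 0.0459
```

Call:
carry_out(commands=[[[0,0,0],[0,0,0],0.5],[[0,0,0],[0,0,0],0.5]])

```text
time_s: 9.68
tool_pos: [0.6471, -0.1386, 0.1284]
tool_rot: [0.5, 0.5, 0.5, -0.5]
ft_force: [-0.4, -0.2, -0.2]
finger_gap: 0.0459
```

```bash
python3 go.py .649 -.139 .037 0.0
```

```text
t 9.68 pos [ 0.6471 -0.1386  0.1284] F [-0.4 -0.2 -0.2] gap 0.0459 yaw 0.001 q [-0.33  0.66  1.23  0.    1.25 -0.33]
shift units [0.914 0.019 0.004] turn units [ 0.01 -0.    0.  ]
```

Call:
carry_out(commands=[[[0,0,0],[0.2,0.01,0],0.5],[[0,0,0],[0.2,0,0],0.5],[[0,0,0],[0.1,0,0],0.5],[[0,0,0],[0.1,0,0],0.5],[[0,0,0],[0,0,0],0.5]])

```text
time_s: 10.1
tool_pos: [0.647, -0.1383, 0.0664]
tool_rot: [0.499, 0.499, 0.501, -0.501]
ft_force: [-0.9, -0.5, -0.0]
finger_gap: 0.0461
```

Call:
carry_out(commands=[[[0,0,0],[0.08,0,0],0.5],[[0,0,0],[0.08,0,0],0.5],[[0,0,0],[0.08,0,0],0.5],[[0,0,0],[0.06,0,0],0.5],[[0,0,0],[0,0,0],0.5],[[0,0,0],[0,0,0],0.5]])

```text
time_s: 10.6
tool_pos: [0.6479, -0.1387, 0.0382]
tool_rot: [-0.5, -0.5, -0.5, 0.5]
ft_force: [0.6, 0.3, -0.4]
finger_gap: 0.0459
```

Call:
carry_out(commands=[[[0,0,0],[0,0,0],0],[[0,0,0],[0,0,0],0],[[0,0,0],[0,0,0],0],[[0,0,0],[0,0,0],0],[[0,0,0],[0,0,0],0],[[0,0,0],[0,0,0],0],[[0,0,0],[0,0,0],0],[[0,0,0],[0,0,0],0],[[0,0,0],[0,0,0],0]])

```text
time_s: 11.35
tool_pos: [0.6485, -0.1388, 0.0388]
tool_rot: [0.5, 0.5, 0.5, -0.5]
ft_force: [2.1, 0.5, 0.2]
finger_gap: 0.012
```

```bash
python3 go.py .649 -.032 .037 0.0
```

```text
t 11.35 pos [ 0.6485 -0.1388  0.0388] F [2.1 0.5 0.2] gap 0.012 yaw -0.001 q [-0.33  0.76  1.31  0.    1.07 -0.33]
shift units [ 0.018  0.004 -1.068] turn units [-0.01  0.   -0.01]
```

The 12 mm gap shows the tab is gripped. I'll slide it +y, which is tool -z.

Call:
carry_out(commands=[[[0,0,0],[0,0,-0.05],0],[[0,0,0],[0,0,-0.09],0],[[0,0,0],[0,0,-0.1],0],[[0,0,0],[0,0,-0.1],0],[[0,0,0],[0,0,-0.1],0],[[0,0,0],[0,0,-0.1],0],[[0,0,0],[0,0,-0.1],0],[[0,0,0],[0,0,-0.1],0],[[0,0,0],[0,0,-0.1],0],[[0,0,0],[0,0,-0.06],0]])

```text
time_s: 12.18
tool_pos: [0.6485, -0.0472, 0.0388]
tool_rot: [0.5, 0.5, 0.5, -0.5]
ft_force: [4.5, -1.0, 0.4]
finger_gap: 0.012
```

Call:
carry_out(commands=[[[0,0,0],[0,0,-0.04],0],[[0,0,0],[0,0,-0.03],0],[[0,0,0],[0,0,-0.03],0],[[0,0,0],[0,0,-0.02],0],[[0,0,0],[0,0,0],0]])

```text
time_s: 12.6
tool_pos: [0.6485, -0.0365, 0.0388]
tool_rot: [0.5, 0.5, 0.5, -0.5]
ft_force: [5.0, 0.1, 0.5]
finger_gap: 0.0115
```

Travelled 102 mm, with no stop felt yet. I'll go on in small steps until the force rises.

Call:
carry_out(commands=[[[0,0,0],[0,0,-0.02],0],[[0,0,0],[0,0,-0.02],0],[[0,0,0],[0,0,0],0]])

```text
time_s: 12.85
tool_pos: [0.6485, -0.0328, 0.0388]
tool_rot: [0.5, 0.5, 0.5, -0.5]
ft_force: [5.4, 0.0, 1.2]
finger_gap: 0.0116
```

Call:
carry_out(commands=[[[0,0,0],[0,0,-0.02],0],[[0,0,0],[0,0,-0.01],0],[[0,0,0],[0,0,0],0]])

```text
time_s: 13.1
tool_pos: [0.6485, -0.0308, 0.0388]
tool_rot: [-0.5, -0.5, -0.499, 0.5]
ft_force: [5.2, -3.4, 1.3]
finger_gap: 0.0115
```

Call:
carry_out(commands=[[[0,0,0],[0,0,-0.02],0],[[0,0,0],[0,0,-0.01],0],[[0,0,0],[0,0,0],0],[[0,0,0],[0,0,0],0]])

```text
time_s: 13.43
tool_pos: [0.6485, -0.0306, 0.0389]
tool_rot: [-0.501, -0.499, -0.498, 0.501]
ft_force: [4.3, -13.4, 0.8]
finger_gap: 0.0121
```

The force has risen to 13 N with no further travel, so it's at the stop after 108 mm. I'll relieve the push, open and lift straight up.

Call:
carry_out(commands=[[[0,0,0],[0,0,0.03],0],[[0,0,0],[0,0,0],0.45],[[0,0,0],[0,0,0],0.45],[[0,0,0],[0,0,0],0.45],[[0,0,0],[0,0,0],0.45],[[0,0,0],[0,0,0],0.45],[[0,0,0],[-0.15,0,0],0.45],[[0,0,0],[-0.3,0,0],0.45],[[0,0,0],[-0.3,0,0],0.45],[[0,0,0],[-0.3,0,0],0.45]])

```text
time_s: 14.27
tool_pos: [0.6476, -0.0294, 0.1444]
tool_rot: [-0.499, -0.5, -0.5, 0.5]
ft_force: [1.2, 0.4, 0.5]
finger_gap: 0.0416
```

Call:
carry_out(commands=[[[0,0,0],[-0.3,0,0],0.45],[[0,0,0],[0,0,0.3],0.45],[[0,0,0],[0,0,0.3],0.45],[[0,0,0],[0,0,0.3],0.45],[[0,0,0],[0,0,0.3],0.45],[[0,0,0],[0,0,0.3],0.45],[[0,0,0],[0,0,0.3],0.45],[[0,0,0],[0,0,0],0.45],[[0,0,0],[0,0,0],0.45]])

```text
time_s: 15.02
tool_pos: [0.6475, -0.2112, 0.173]
tool_rot: [-0.499, -0.501, -0.5, 0.501]
ft_force: [-0.0, 0.3, -0.0]
finger_gap: 0.0414
```

```bash
python3 go.py .649 -.2 .17 0.0
python3 - <<'E'
from h import *
t=capture("top")[:,:,::-1];s=capture("side")[:,:,::-1]
f=lambda im,b,k:cv2.convertScaleAbs(cv2.resize(im[b[1]:b[3],b[0]:b[2]],None,fx=k,fy=k,interpolation=cv2.INTER_CUBIC),alpha=1.8)
a=f(t,(230,115,360,275),3); b=f(s,(230,150,400,310),3) 
cv2.imwrite("pics/c2.png",cv2.resize(np.hstack([a,b]),None,fx=.88,fy=.88))
E
```

```text
t 15.02 pos [ 0.6475 -0.2112  0.173 ] F [-0.   0.3 -0. ] gap 0.0414 yaw -0.004 q [-0.43  0.67  1.1   0.    1.38 -0.42]
shift units [ 0.03   0.015 -0.112] turn units [-0.04 -0.01  0.01]
```

View pics/c2.png

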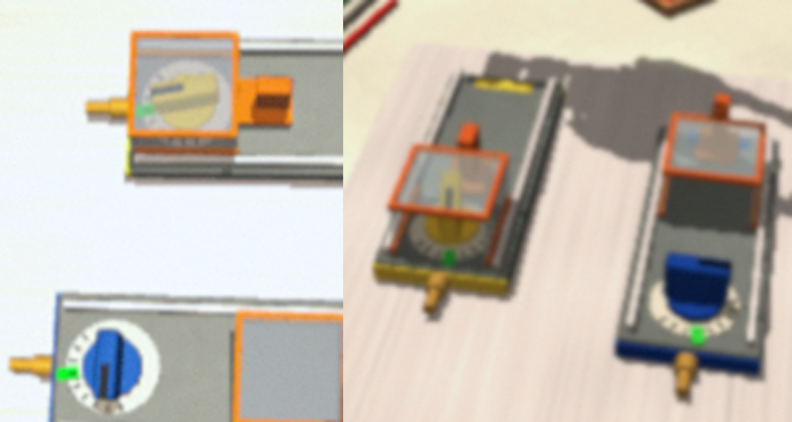

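The gas hood now covers the knob. The pointer line runs from (183,85) to (152,93), about 1.32 rad, towards the green mark. The blue unit looks unchanged and the arm is clear, so I'm handing in.

```bash
python3 -c "
from plant import *
print(finish_job())"
```

```text
the job is handed in; nothing more can be done
None
```

I turned the yellow gas knob about 1.0 rad clockwise to the green mark, slid its lock cover home, let go, and handed the job in at about 15 s. No verdict was reported.

- **Knob:** The jaw yaw at release gave about 1.37 rad, and the last picture reads about 1.32 rad. Both are inside the 1.2 to 1.6 band.
- **Lock:** The cover travelled 108 mm. The force then rose to 13 N with no further motion, so it was at its stop. The last picture shows the hood over the knob.
- **Blue air regulator:** Its knob and lock look unchanged in the last picture, and the arm never went near it.
- **Arm:** It ended clear of everything, with wrist force near zero.

**Disagreement:** The fingertips were higher than the reported tool pose and the stated 25 mm tip reach imply. By image the difference looked like 30 mm or more. At a reported tool height of 0.059 m the jaws closed above the knob, and at 0.039 m they gripped it. I relied on the pictures and test closures for height. I did not find the cause.

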